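# Call the kiln helper and point out two dishes

### The job

Call the kiln helper by pressing the call button right down with the fingertips and letting it go; then show which dishes go into the kiln: first point at the dish on the round board, then at the dish on the six-sided board, each time holding the fingertips two to five centimetres above the middle of the dish for two seconds. Do not point at the dish on the square board, and do not touch, lift or shift any dish or anything else on the table. Finish with the hand raised, fingertips at least 20 cm above the table.

Things in the scene. Friction and masses are not known exactly. Their poses are not given: they have to be found in the camera images.
- board_round: a plain plywood board lying on the table, 14 mm thick, fixed; round, 190 mm across. Origin: centre of its underside, z up
- dish_round_rim (a point): a shallow round bisque-fired stoneware dish, dark grey-brown, 100 mm across the rim, 24 mm high, loose; all three dishes are alike. It stands near the middle of the round board. This point: the centre of its mouth, at rim height (24 mm above the dish's underside); z up
- board_hex: a plain plywood board lying on the table, 14 mm thick, fixed; six-sided (regular hexagon), 200 mm corner to corner. Origin: centre of its underside, z up
- dish_hex_rim (a point): a shallow round bisque-fired stoneware dish, dark grey-brown, 100 mm across the rim, 24 mm high, loose; all three dishes are alike. It stands near the middle of the six-sided board. This point: the centre of its mouth, at rim height (24 mm above the dish's underside); z up
- board_square: a plain plywood board lying on the table, 14 mm thick, fixed; square, 180 mm by 180 mm. Origin: centre of its underside, z up
- dish_square_rim (a point): a shallow round bisque-fired stoneware dish, dark grey-brown, 100 mm across the rim, 24 mm high, loose; all three dishes are alike. It stands near the middle of the square board. This point: the centre of its mouth, at rim height (24 mm above the dish's underside); z up
- call_top (a point): centre of the top face of the call button: a white round cap 36 mm across, in a black housing on a grey box 90 x 90 x 30 mm standing fixed on the table nearest the robot; it is pressed straight down
- call (a joint): travel of the call button in m: 0 released, 0.006 fully down (takes about 4 N); a spring brings it back
- vase: bystander: light clay vase, 84 mm across, 150 mm high, standing among the boards on the far side; origin: centre of its underside
- mug: bystander: light clay mug, 80 mm across, 85 mm high; origin: centre of its underside
- glaze_jar: bystander: white jar with black cap, 70 mm across, 90 mm high; origin: centre of its underside
- rolling_pin: bystander: wooden rolling pin, 340 mm long along its x, 42 mm thick, lying; origin: under its middle, on the table
- rib: bystander: dark wooden rib (scraper) 50 x 22 x 7 mm lying on the square board near its edge; origin: centre of its underside
- prop: bystander: pale kiln prop, an upright cylinder 32 mm across, 35 mm high, standing on the round board near its edge; origin: centre of its underside
- modelling_tool: bystander: wooden modelling tool, a stick 150 x 12 x 10 mm lying along its x; origin: centre of its underside
Things that resemble listed ones, but are neither listed nor needed, are in the scene too. What is shaped like the part that bears dish_hex_rim but red or white is not meant.

How it is judged:
By the outcome, as a careful person would: the job done as asked, in the order asked, and still so for the second after the job is handed in, with the robot touching nothing.
It also fails if it takes over 61 s, if anything falls off the work surface, if the arm or the gripper's body presses on something with over 40 N, if the wrist force passes 120 N, or if a joint passes its speed limit or range.

### The arm

A 7-joint arm with a two-finger parallel gripper is mounted at the origin on the work surface. World frame = base frame: x ahead of the robot, y to its left, z up, the work surface at z = 0. Lengths are in m, angles in rad, forces in N, time in s.
With the tool pointing down it reaches from about 0.425 to 0.875 m from the base axis. Payload 9.9 kg.
Tool frame: the origin (TCP) lies midway between the tips of the shut fingers; the grasp point (between the pads) lies 19 mm behind it; z points along the fingers, x is the direction in which the jaws open and shut, and the axes are right-handed (so a half turn about z gives the same grasp; the last joint's range is limited). The gripper opens to 85 mm and grips with 20 to 120 N. Pads are 22 mm wide; open, the fingers measure 114 mm over their backs; the gripper's body (76 mm by 85 mm) begins 54 mm behind the grasp point. The pads swing forward as they close: fully open they stand 13 mm farther back than shut.
Start: joints at [-1.189, 0.576, 0.025, 1.437, -0.015, 1.129, -0.057], TCP at [0.303, 0.603, 0.231] pointing down, gripper open.
Joint ranges: [-2.76, 2.76], [-0.34, 2.15], [-1.52, 1.57], [0.19, 2.46], [-1.09, 4.23], [0.17, 1.99], [-2.82, 2.82]. Speed limits (rad/s): [2.22, 2.22, 3.01, 3.01, 3.14, 3.14, 3.14].

### API

Orientations are given as a unit quaternion [w, x, y, z].
In Python, from bench import monitor, viewer, env, finder gives the robot as it stands.
- The arm moves only by the tool servo_tool, never from a script. Its argument "commands" is a list of rows, each a list of 5 numbers: the shift along the tool's x, y, z in mm, then the turn about the tool's z in degrees, then the opening, from 0 (shut) to 1 (fully open). In form: [[x, y, z, roll, grip], ...]. A call has 1 to 10 rows; each row shifts and turns the pose as measured when the row begins, along the tool's axes as they then stand; what a row does not reach is not made up. A row lasts 1/10 s, in which the tool goes at most 50 mm and 8.59 degrees, less where a joint would pass 70% of its speed; a pose out of reach is approached as far as the arm can. A call is refused whole if a number of a shift passes 50 or a number of a turn 8.59, either way. A call with a gripper value outside its range is refused whole. The fingers move at their own pace and stop on an object; "newtons" is the grip in N (left out, the last holds). Time passes only in rows, so rows that do not move let the fingers close. It gives the time, the measured TCP pose, the force and the opening at its end, in the units of the state.
- monitor.get_state(): the state, without advancing time (a new reading comes with each control period).
- viewer.grab_frame(name): name is "side" or "top"; returns (picture, depth): 384x512x3 uint8, blue, green, red; 384x512 float32, m along the optical axis (not along the pixel's ray), 0 where there is no reading.
- viewer.camera_info(name): a dict with "intrinsics" (3x3 intrinsics, pixels), "k1" (the pictures are not rectified: a ray, as slopes to the right and down, at radius r is drawn at 1 + k1 r^2 times it, then the intrinsics apply), "R" (3x3) and "t" (3): a world point X has camera coordinates R X + t. Camera axes: x right, y down, z forward; pixel columns grow to the right and rows downward; lengths in m; the calibration is good to about 2 mm. A picture is of the moment at which its call begins. camera_info takes no time and is no camera call.
- env.close_job(): hands the job in, once; it reports no verdict.
Trained networks look in the newest picture that a camera, given by its name, has taken for a name from the list of things; names that differ only in an ending like _2 or _b are one class to them, and where a whole thing is asked for, a point or a joint stands for the part that bears it (a point fixed in the world has none). Each returns a list of dicts, best first, with "conf" (0 to 1); they miss things now and then, are a little off and sometimes report something else, mostly with a low value. They report only what shows in the picture. A call takes as long as a camera call. They do not tell look-alikes from the thing itself.
- finder.find_in(camera, name): "centre" ([x, y, z] in m, in the coordinates of the camera as it stood for that picture, good to about 4 mm: the middle of the surface that is visible of it).
The state is a dict: "time": time; "joint_pos": joint angles; "qd": joint speeds; "joint_torque": joint torques, N m; "tool_pos": TCP position; "orientation": TCP orientation; "contact_force": force on the tool from outside, world axes, zero at the start; "ft_torque": the same for the moment, N m; "gripper_width": opening from 0.0 (shut) to 1.0 (fully open).
Only numpy, scipy, OpenCV 4.12 (cv2) and the standard library are available. Lean on these libraries where they do the work, as an engineer would, in place of code of your own. Each camera call takes 0.05 s, during which the arm holds its last target.

## Working session

There is one attempt and no reset: what is moved stays moved. The work goes in short steps, Python scripts to look and compute and a tool call to move; the robot and the scene stay as the last step left them, time stands still between calls to the robot, and variables do not carry over. Pictures are saved under pics/ and viewed, and the job is handed in when it is done.

Besides the shell and the picture viewer there is one more tool, called in YAML: its name, and indented under it one key for each argument. servo_tool: Moves the arm, as the interface text tells. Its arguments: {"type":"object","properties":{"commands":{"type":"array"},"newtons":{"type":"number"}},"required":["commands"]}

```bash
mkdir -p pics; ls; python3 - <<'E'
from bench import monitor, viewer, env, finder
import cv2
s=monitor.get_state();print(s)
for n in("top","side"):
    im,d=viewer.grab_frame(n);cv2.imwrite(f"pics/{n}0.png",im)
    print(n,viewer.camera_info(n))
E
```

```text
pics
{'time': 0.0, 'joint_pos': array([-1.18882495,  0.57651225,  0.02483959,  1.43793703, -0.01498416,
        1.12897331, -0.05648344]), 'qd': array([ 7.87657719e-04,  8.00176707e-05,  1.35660849e-03,  4.78345875e-04,
       -8.85729729e-04,  1.77566853e-04,  2.47715093e-04]), 'joint_torque': array([-2.93252042e-04, -7.65755081e+01,  2.25055441e+00, -2.85968095e+01,
        1.53401855e-02,  1.26059240e-02, -8.56124302e-06]), 'tool_pos': array([0.30294249, 0.60268745, 0.23044566]), 'orientation': array([ 4.72497199e-04,  8.51192345e-01,  5.24853232e-01, -6.73487968e-04]), 'contact_force': array([ 0.37823465,  0.18774284, -0.66221303]), 'ft_torque': array([-0.00384958, -0.00411125, -0.01766665]), 'gripper_width': 0.9981714512632768}
top {'intrinsics': array([[430.67829865,   0.        , 262.70860137],
       [  0.        , 430.67829865, 185.82925279],
       [  0.        ,   0.        ,   1.        ]]), 'k1': -0.060512150945789704, 'R': array([[ 2.43153026e-03, -9.99996976e-01,  3.68342442e-04],
       [-9.86793504e-01, -2.45908414e-03, -1.61964604e-01],
       [ 1.61965020e-01,  3.03439059e-05, -9.86796500e-01]]), 't': array([-0.03169988,  0.54747524,  1.46239816])}
side {'intrinsics': array([[422.50155166,   0.        , 255.62856572],
       [  0.        , 422.50155166, 194.79774231],
       [  0.        ,   0.        ,   1.        ]]), 'k1': 0.03734965114642048, 'R': array([[-0.81358138, -0.58135846, -0.01037723],
       [-0.33717777,  0.48625268, -0.80614482],
       [ 0.47370507, -0.65236544, -0.59162728]]), 't': array([0.43656659, 0.26616791, 1.27800968])}
```

View pics/top0.png

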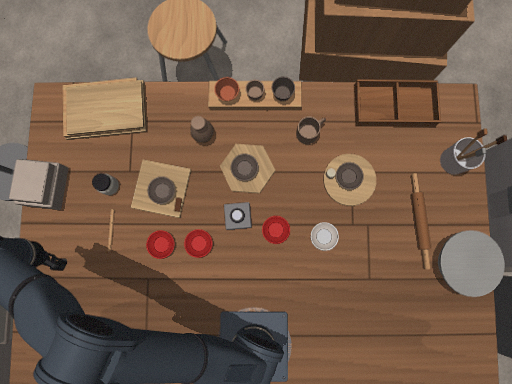

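View pics/side0.png

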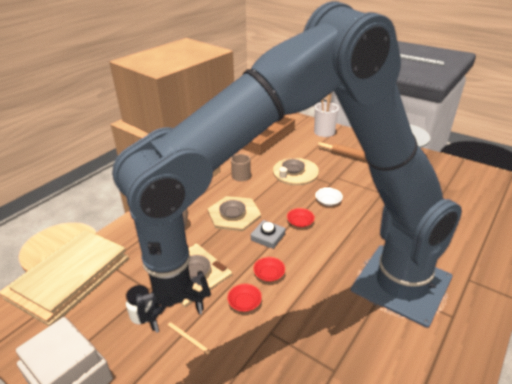

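```bash
python3 - <<'E'
from bench import monitor, viewer, env, finder
import numpy as np
c={n:viewer.camera_info(n) for n in("top","side")}
def pix(n,p):
    K=c[n]["intrinsics"];s=p[:2]/p[2];s=s*(1+c[n]["k1"]*(s@s));return (K[:2,:2]@s+K[:2,2]).round(0)
for n in("top","side"):
  for name in["call_top","dish_round_rim","board_round","board_hex","board_square","vase","mug","glaze_jar","prop"]:
    for r in finder.find_in(n,name)[:5]:
      p=np.array(r["centre"]);print(n,name,round(r["conf"],2),(c[n]["R"].T@(p-c[n]["t"])).round(3),pix(n,p))
print(monitor.get_state()["time"])
E
```

```text
top dish_round_rim 0.69 [ 0.591 -0.341  0.03 ] [350. 175.]
top board_round 0.77 [ 0.562 -0.345  0.015] [351. 183.]
top board_hex 0.66 [0.614 0.013 0.016] [251. 169.]
top board_square 0.67 [0.561 0.347 0.014] [157. 183.]
top vase 0.67 [0.732 0.181 0.104] [201. 130.]
top vase 0.51 [0.485 0.275 0.023] [176. 204.]
top vase 0.24 [0.558 0.345 0.015] [158. 184.]
top mug 0.75 [ 0.761 -0.193  0.036] [308. 128.]
top glaze_jar 0.78 [0.549 0.508 0.09 ] [106. 183.]
top prop 0.42 [ 0.598 -0.27   0.054] [331. 171.]
top prop 0.29 [0.486 0.273 0.023] [177. 204.]
side call_top 0.26 [0.533 0.308 0.029] [199. 263.]
side dish_round_rim 0.74 [ 0.596 -0.348  0.023] [292. 166.]
side board_round 0.93 [ 0.545 -0.315  0.012] [299. 175.]
side board_hex 0.95 [0.589 0.051 0.017] [235. 217.]
side board_square 0.91 [0.485 0.292 0.017] [214. 270.]
side mug 0.91 [ 0.738 -0.169  0.056] [239. 168.]
side mug 0.52 [0.443 0.063 0.056] [267. 225.]
side glaze_jar 0.95 [0.554 0.542 0.089] [132. 296.]
side glaze_jar 0.37 [0.44  0.061 0.051] [268. 227.]
side prop 0.66 [ 0.591 -0.263  0.044] [282. 171.]
1.0
```

The top view shows the round board with its dish near (349,177), the hexagonal one with its dish near (245,168), and the square one with its dish near (161,190). The call button is at (237,215). The red and white dishes are look-alikes, and the vase stands at (201,130). Next I'll measure these from depth.

```bash
cat > h.py <<'E'
from bench import monitor, viewer, env, finder
import numpy as np, cv2
def cloud(n,d,c):
    K=c["intrinsics"];D=np.array([c["k1"],0,0,0,0.])
    v,u=np.mgrid[:384,:512]
    s=cv2.undistortPoints(np.stack([u,v],-1).reshape(-1,1,2).astype(np.float64),K,D).reshape(384,512,2)
    P=np.dstack([s[...,0]*d,s[...,1]*d,d])
    return (P-c["t"])@c["R"]
E
python3 - <<'E'
from h import *
for n in("top","side"):
    im,d=viewer.grab_frame(n);c=viewer.camera_info(n);W=cloud(n,d,c);ok=d>0
    g=im.astype(int);mx=g.max(2)
    for name,(x,y) in dict(round=(.59,-.341),hex=(.61,.02),square=(.55,.33)).items():
        m=ok&(np.hypot(W[...,0]-x,W[...,1]-y)<.08)&(W[...,2]>.012)&(W[...,2]<.06)&(mx<125)
        nl,lab,st,ce=cv2.connectedComponentsWithStats(m.astype(np.uint8))
        if nl<2: print(n,name,'none');continue
        k=1+st[1:,4].argmax();q=W[lab==k]
        (a,b),r=cv2.minEnclosingCircle(q[:,:2].astype(np.float32))
        print(n,name,len(q),'circ',round(a,3),round(b,3),round(r,3),'mean',q.mean(0).round(3),'z',np.percentile(q[:,2],[2,50,95]).round(3))
    m=ok&(np.hypot(W[...,0]-.443,W[...,1]-.063)<.035)&(W[...,2]>.02)&(g.min(2)>150)
    q=W[m];print(n,'cap',len(q),q.mean(0).round(4),q.min(0).round(3),q.max(0).round(3))
    box=ok&(np.hypot(W[...,0]-.443,W[...,1]-.063)<.08)&(W[...,2]>.02);q=W[box];print('box',q.mean(0).round(3),q.min(0).round(3),q.max(0).round(3))
    for nm,(x,y) in dict(vase=(.732,.181),mug=(.76,-.19)).items():
        q=W[ok&(np.hypot(W[...,0]-x,W[...,1]-y)<.08)&(W[...,2]>.02)]
        if len(q):print(nm,q.min(0).round(3),q.max(0).round(3))
a=cv2.imread("pics/top0.png")[120:250,140:390];cv2.imwrite("pics/crop.png",cv2.resize(a,None,fx=3,fy=3))
E
```

```text
top round 594 circ 0.586 -0.335 0.049 mean [ 0.587 -0.337  0.028] z [0.014 0.027 0.04 ]
top hex 598 circ 0.618 0.035 0.05 mean [0.617 0.036 0.027] z [0.014 0.027 0.04 ]
top square 620 circ 0.536 0.331 0.053 mean [0.534 0.329 0.027] z [0.013 0.026 0.04 ]
top cap 76 [0.4459 0.0597 0.053 ] [0.43  0.044 0.044] [0.462 0.075 0.062]
box [0.445 0.059 0.035] [0.398 0.013 0.021] [0.493 0.106 0.062]
vase [0.705 0.146 0.026] [0.775 0.228 0.157]
mug [ 0.71  -0.253  0.02 ] [ 0.79  -0.15   0.095]
side round 20 circ 0.566 -0.307 0.02 mean [ 0.564 -0.303  0.029] z [0.014 0.03  0.037]
side hex 22 circ 0.589 0.058 0.027 mean [0.588 0.062 0.027] z [0.015 0.029 0.038]
side square 3 circ 0.494 0.33 0.009 mean [0.491 0.332 0.033] z [0.026 0.035 0.038]
side cap 152 [0.4403 0.0685 0.041 ] [0.409 0.034 0.026] [0.478 0.098 0.056]
box [0.437 0.069 0.034] [0.396 0.012 0.02 ] [0.49  0.11  0.056]
vase [0.701 0.158 0.021] [0.718 0.194 0.082]
mug [ 0.706 -0.232  0.02 ] [ 0.791 -0.147  0.09 ]
```

View pics/crop.png

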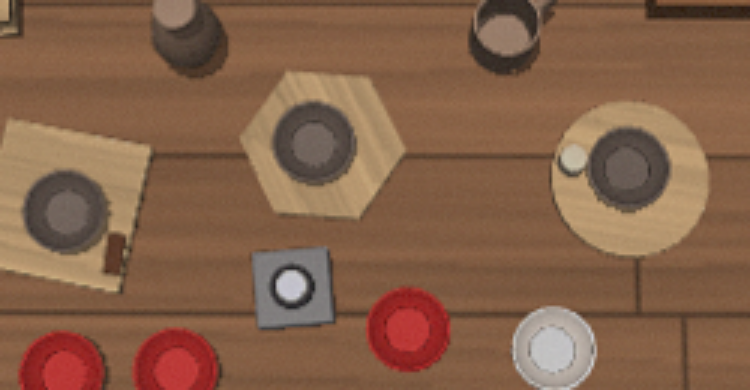

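servo_tool:
  commands:
    - [-10,9,0,0,0]
    - [-20,18,0,0,0]
    - [-25,22,0,0,0]
    - [-25,22,0,0,0]
    - [-25,22,0,0,0]
    - [-25,22,0,0,0]
    - [-25,22,0,0,0]
    - [-25,22,0,0,0]
    - [-25,22,0,0,0]
    - [-25,22,0,0,0]
  newtons: 20

```text
time: 2.1
tool_pos: [0.3824, 0.2902, 0.2305]
orientation: [0.0, 0.851, 0.526, 0.001]
contact_force: [0.9, 0.1, -0.1]
gripper_width: 0.0
```

servo_tool:
  commands:
    - [-25,22,0,0,0]
    - [-25,22,0,0,0]
    - [-25,22,0,0,0]
    - [-25,22,0,0,0]
    - [-25,22,0,0,0]
    - [-20,19,0,0,0]
    - [-15,14,0,0,0]
    - [-10,9,0,0,0]
    - [-7,8,0,0,0]
    - [0,0,0,0,0]

```text
time: 3.1
tool_pos: [0.4432, 0.0361, 0.2326]
orientation: [0.002, 0.854, 0.52, 0.003]
contact_force: [-0.4, 0.9, 1.8]
gripper_width: 0.002
```

```bash
cat >> h.py <<'E'
from scipy.spatial.transform import Rotation as Ro
def go(*p):
    s=monitor.get_state();R=Ro.from_quat(s["orientation"],scalar_first=True)
    print(s["time"],s["tool_pos"].round(4),s["contact_force"].round(2),s["gripper_width"])
    print("tool mm",(R.inv().apply(np.array(p)-s["tool_pos"])*1000).round(1),"tilt",R.as_matrix()[:,2].round(3))
E
python3 -c "
from h import *
go(.446,.060,.10)"
```

```text
3.1 [0.4432 0.0361 0.2326] [-0.4   0.94  1.78] 0.0023543368728010257
tool mm [ 22.2  -9.3 132.6] tilt [ 0.006  0.    -1.   ]
```

servo_tool:
  commands:
    - [8,-3,10,0,0]
    - [8,-3,20,0,0]
    - [6,-3,25,0,0]
    - [0,0,25,0,0]
    - [0,0,25,0,0]
    - [0,0,15,0,0]
    - [0,0,10,0,0]
    - [0,0,0,0,0]
    - [0,0,0,0,0]

```text
time: 4.0
tool_pos: [0.443, 0.0739, 0.0937]
orientation: [-0.001, 0.851, 0.525, 0.003]
contact_force: [0.3, 0.3, 0.8]
gripper_width: -0.003
```

```bash
python3 - <<'E'
from h import *
go(.446,.060,.055)
for n in("side","top"):
    im,d=viewer.grab_frame(n);cv2.imwrite(f"pics/{n}1.png",cv2.resize(im[170:280,170:330],None,fx=5,fy=5))
E
```

```text
4.0 [0.443  0.0739 0.0937] [0.35 0.26 0.75] -0.0026792470192909803
tool mm [-11.3   8.9  38.6] tilt [ 0.004  0.005 -1.   ]
```

View pics/side1.png

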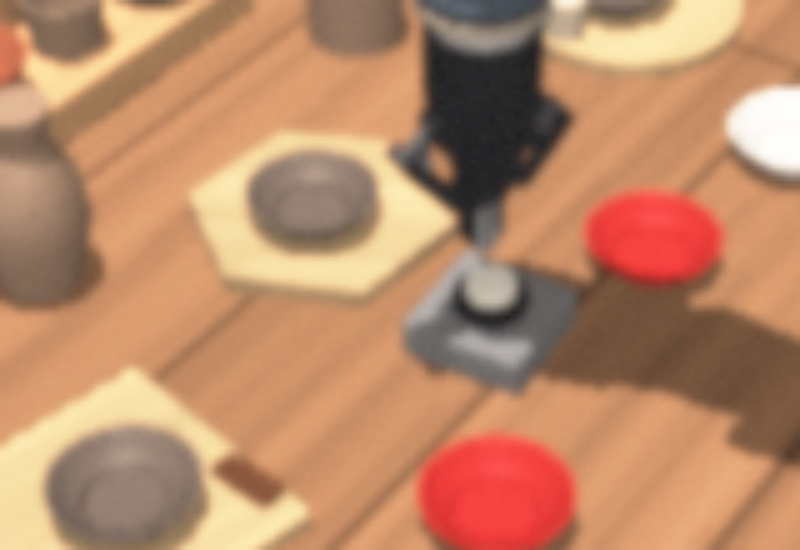

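View pics/top1.png

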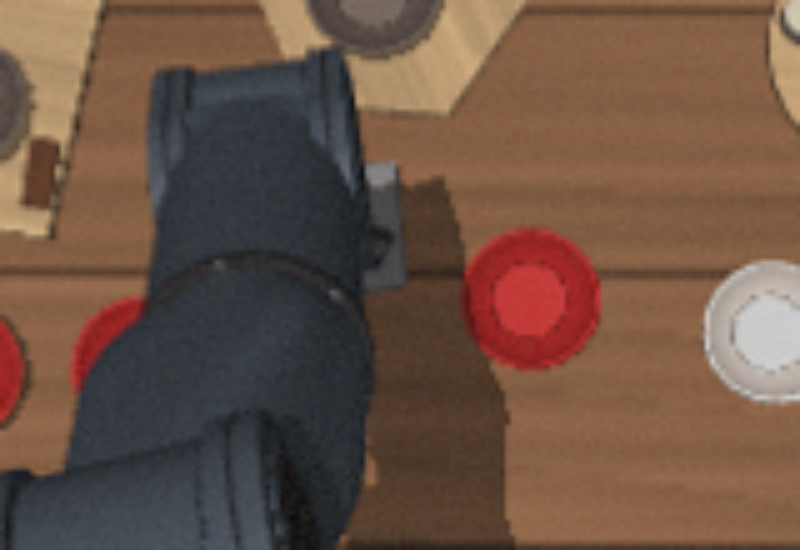

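servo_tool:
  commands:
    - [-5,4,5,0,0]
    - [-5,4,6,0,0]
    - [0,0,0,0,0]
    - [0,0,0,0,0]
    - [0,0,0,0,0]

```text
time: 4.6
tool_pos: [0.4474, 0.0598, 0.0836]
orientation: [-0.0, 0.851, 0.525, 0.005]
contact_force: [-0.1, 0.3, -0.1]
gripper_width: 0.002
```

```bash
python3 - <<'E'
from h import *
go(.446,.060,.055)
E
```

```text
4.6 [0.4474 0.0598 0.0836] [-0.12  0.27 -0.09] 0.0018804733907657636
tool mm [-0.8 -1.5 28.6] tilt [ 0.009  0.006 -1.   ]
```

Over the cap. Now going down in steps.

servo_tool:
  commands:
    - [-1,-1,8,0,0]
    - [0,0,8,0,0]
    - [0,0,5,0,0]
    - [0,0,0,0,0]

```text
time: 5.0
tool_pos: [0.4462, 0.0598, 0.0609]
orientation: [-0.0, 0.851, 0.525, 0.006]
contact_force: [-0.1, -0.7, 0.2]
gripper_width: 0.0
```

servo_tool:
  commands:
    - [0,0,2,0,0]
    - [0,0,2,0,0]
    - [0,0,2,0,0]

```text
time: 5.3
tool_pos: [0.4462, 0.06, 0.0543]
orientation: [-0.0, 0.851, 0.525, 0.005]
contact_force: [-0.5, 0.3, 0.1]
gripper_width: -0.001
```

servo_tool:
  commands:
    - [0,0,2,0,0]
    - [0,0,1,0,0]

```text
time: 5.5
tool_pos: [0.4463, 0.06, 0.0511]
orientation: [-0.0, 0.851, 0.525, 0.005]
contact_force: [1.3, -0.7, 1.4]
gripper_width: 0.0
```

servo_tool:
  commands:
    - [0,0,2,0,0]
    - [0,0,1,0,0]

```text
time: 5.7
tool_pos: [0.4464, 0.06, 0.0481]
orientation: [-0.0, 0.851, 0.525, 0.006]
contact_force: [-0.9, -0.4, 2.4]
gripper_width: 0.001
```

servo_tool:
  commands:
    - [0,0,2,0,0]
    - [0,0,1,0,0]

```text
time: 5.9
tool_pos: [0.4464, 0.06, 0.0456]
orientation: [-0.0, 0.851, 0.525, 0.006]
contact_force: [-4.3, -0.5, 29.7]
gripper_width: 0.002
```

servo_tool:
  commands:
    - [0,0,1.5,0,0]
    - [0,0,1,0,0]

```text
time: 6.1
tool_pos: [0.4465, 0.06, 0.0456]
orientation: [-0.0, 0.851, 0.525, 0.007]
contact_force: [-5.4, -0.3, 29.3]
gripper_width: 0.003
```

The cap met its stop at z 45.6 mm with about 29 N, after roughly 6 mm of travel. Now releasing it and lifting.

servo_tool:
  commands:
    - [0,0,-4,0,0]
    - [0,0,-6,0,0]
    - [0,0,-10,0,0]
    - [0,0,-20,0,0]
    - [0,0,-25,0,0]
    - [0,0,-25,0,0]
    - [0,0,-20,0,0]
    - [0,0,-10,0,0]
    - [0,0,0,0,0]
    - [0,0,0,0,0]

```text
time: 7.1
tool_pos: [0.4448, 0.0588, 0.1733]
orientation: [-0.0, 0.851, 0.524, 0.008]
contact_force: [0.2, 0.2, -0.3]
gripper_width: -0.001
```

servo_tool:
  commands:
    - [-10,10,0,0,0]
    - [-20,21,0,0,0]
    - [-25,26,0,0,0]
    - [-25,26,0,0,0]
    - [-25,26,0,0,0]
    - [-25,26,0,0,0]
    - [-25,26,0,0,0]
    - [-25,26,0,0,0]
    - [-20,21,0,0,0]
    - [-10,10,0,0,0]

```text
time: 8.1
tool_pos: [0.5453, -0.2335, 0.1618]
orientation: [-0.005, 0.849, 0.528, 0.002]
contact_force: [-0.5, -0.2, -0.2]
gripper_width: 0.002
```

```bash
python3 - <<'E'
from h import *
go(.586,-.336,.15)
im,d=viewer.grab_frame("top");W=cloud("top",d,viewer.camera_info("top"))
m=(d>0)&(np.hypot(W[...,0]-.446,W[...,1]-.06)<.035)&(W[...,2]>.02)&(im.min(2)>150)
q=W[m];print(len(q),q.mean(0).round(4) if len(q) else'')
E
```

```text
8.1 [ 0.5453 -0.2335  0.1618] [-0.55 -0.23 -0.21] 0.001828408822828606
tool mm [-74.   81.9  10.6] tilt [-0.002  0.011 -1.   ]
77 [0.4458 0.0598 0.0526]
```

servo_tool:
  commands:
    - [-20,21,0,0,0]
    - [-20,21,0,0,0]
    - [-12,15,0,0,0]
    - [-6,8,0,0,0]
    - [0,0,0,0,0]
    - [0,0,0,0,0]
    - [0,0,0,0,0]

```text
time: 8.85
tool_pos: [0.5771, -0.3089, 0.1558]
orientation: [-0.011, 0.848, 0.53, 0.001]
contact_force: [0.3, -0.2, 0.4]
gripper_width: 0.004
```

```bash
python3 - <<'E'
from h import *
go(.586,-.336,.065)
im,d=viewer.grab_frame("side");cv2.imwrite("pics/s2.png",im)
E
```

```text
8.85 [ 0.5771 -0.3089  0.1558] [ 0.27 -0.22  0.37] 0.004312835768233963
tool mm [-21.5  21.4  90.2] tilt [-0.01   0.019 -1.   ]
```

View pics/s2.png

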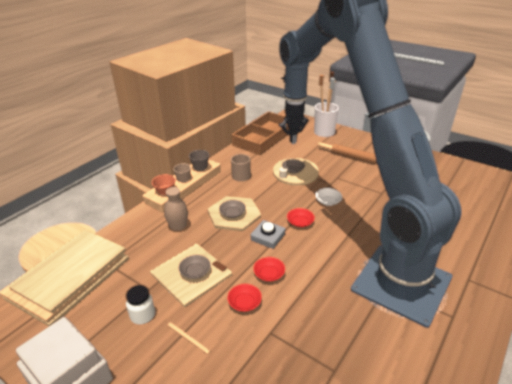

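The side view shows the hand at about (292,130), above the round board at (296,168), with everything else undisturbed. Next I'll centre it, then lower it.

servo_tool:
  commands:
    - [-10,10,5,0,0]
    - [-10,10,10,0,0]
    - [-3,3,10,0,0]
    - [0,0,10,0,0]
    - [0,0,10,0,0]
    - [0,0,5,0,0]
    - [0,0,0,0,0]
    - [0,0,0,0,0]

```text
time: 9.7
tool_pos: [0.5874, -0.3393, 0.0992]
orientation: [-0.012, 0.847, 0.531, 0.0]
contact_force: [0.4, 0.6, 0.6]
gripper_width: 0.001
```

```bash
python3 - <<'E'
from h import *
go(.586,-.336,.065)
E
```

```text
9.7 [ 0.5874 -0.3393  0.0992] [0.39 0.63 0.6 ] 0.0012887808603649418
tool mm [ 1.9 -2.  34.3] tilt [-0.012  0.02  -1.   ]
```

servo_tool:
  commands:
    - [1,-1,8,0,0]
    - [1,-1,10,0,0]
    - [0,0,9,0,0]
    - [0,0,5,0,0]
    - [0,0,2,0,0]
    - [0,0,0,0,0]

```text
time: 10.3
tool_pos: [0.5864, -0.335, 0.063]
orientation: [-0.011, 0.847, 0.531, 0.001]
contact_force: [-0.1, 0.6, 0.5]
gripper_width: 0.002
```

```bash
python3 - <<'E'
from h import *
go(.586,-.336,.065)
im,d=viewer.grab_frame("side");cv2.imwrite("pics/s3.png",cv2.resize(im[100:220,230:350],None,fx=5,fy=5))
E
```

```text
10.3 [ 0.5864 -0.335   0.063 ] [-0.14  0.55  0.47] 0.0016576942822366342
tool mm [-1.1  0.  -2. ] tilt [-0.011  0.02  -1.   ]
```

View pics/s3.png

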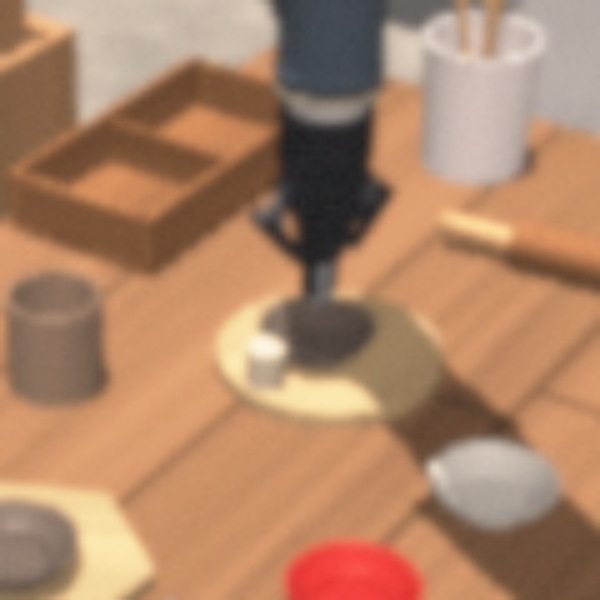

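The fingertips are over the dish, 25 mm above its rim. I'll hold there for a little over two seconds.

servo_tool:
  commands:
    - [-1,0,-2,0,0]
    - [0,0,0,0,0]
    - [0,0,0,0,0]
    - [0,0,0,0,0]
    - [0,0,0,0,0]
    - [0,0,0,0,0]
    - [0,0,0,0,0]
    - [0,0,0,0,0]
    - [0,0,0,0,0]
    - [0,0,0,0,0]

```text
time: 11.35
tool_pos: [0.5867, -0.3367, 0.0667]
orientation: [-0.01, 0.847, 0.531, 0.001]
contact_force: [0.7, -0.1, 0.3]
gripper_width: -0.007
```

servo_tool:
  commands:
    - [0,0,0,0,0]
    - [0,0,0,0,0]
    - [0,0,0,0,0]
    - [0,0,0,0,0]
    - [0,0,0,0,0]
    - [0,0,0,0,0]
    - [0,0,0,0,0]
    - [0,0,0,0,0]
    - [0,0,0,0,0]
    - [0,0,0,0,0]

```text
time: 12.35
tool_pos: [0.5867, -0.3367, 0.0667]
orientation: [-0.01, 0.847, 0.531, 0.001]
contact_force: [-0.2, 0.5, 0.4]
gripper_width: -0.002
```

servo_tool:
  commands:
    - [0,0,0,0,0]
    - [0,0,0,0,0]
    - [0,0,0,0,0]
    - [0,0,0,0,0]
    - [0,0,0,0,0]
    - [0,0,0,0,0]
    - [0,0,0,0,0]

```text
time: 13.05
tool_pos: [0.5867, -0.3367, 0.0667]
orientation: [-0.01, 0.847, 0.531, 0.001]
contact_force: [0.1, 1.4, 0.7]
gripper_width: 0.001
```

servo_tool:
  commands:
    - [0,0,-10,0,0]
    - [0,0,-20,0,0]
    - [0,0,-25,0,0]
    - [0,0,-25,0,0]
    - [0,0,-20,0,0]
    - [0,0,-10,0,0]
    - [0,0,0,0,0]
    - [0,0,0,0,0]

```text
time: 13.85
tool_pos: [0.5874, -0.3389, 0.1839]
orientation: [-0.01, 0.847, 0.531, 0.001]
contact_force: [0.5, 0.4, -1.2]
gripper_width: 0.002
```

servo_tool:
  commands:
    - [15,-6,0,0,0]
    - [25,-10,0,0,0]
    - [30,-12,0,0,0]
    - [30,-12,0,0,0]
    - [30,-12,0,0,0]
    - [30,-12,0,0,0]
    - [30,-12,0,0,0]
    - [30,-12,0,0,0]
    - [25,-10,0,0,0]
    - [15,-6,0,0,0]

```text
time: 14.85
tool_pos: [0.6002, -0.0379, 0.1776]
orientation: [-0.018, 0.847, 0.531, -0.005]
contact_force: [0.3, 0.2, 0.5]
gripper_width: 0.003
```

servo_tool:
  commands:
    - [0,0,0,0,0]
    - [0,0,0,0,0]

```text
time: 15.05
tool_pos: [0.5987, -0.0326, 0.1758]
orientation: [-0.02, 0.845, 0.534, -0.006]
contact_force: [0.5, -0.3, -0.4]
gripper_width: -0.002
```

```bash
python3 - <<'E'
from h import *
go(.617,.035,.15)
E
```

```text
15.05 [ 0.5987 -0.0326  0.1758] [ 0.52 -0.29 -0.36] -0.0022621707901751757
tool mm [ 68.6 -11.4  27.1] tilt [-0.031  0.028 -0.999]
```

servo_tool:
  commands:
    - [15,-3,2,0,0]
    - [18,-3,3,0,0]
    - [18,-3,5,0,0]
    - [12,-2,5,0,0]
    - [5,0,5,0,0]
    - [0,0,0,0,0]
    - [0,0,0,0,0]

```text
time: 15.75
tool_pos: [0.6185, 0.038, 0.1536]
orientation: [-0.02, 0.846, 0.533, -0.007]
contact_force: [0.7, -1.3, 0.2]
gripper_width: -0.001
```

```bash
python3 - <<'E'
from h import *
go(.617,.035,.065)
E
```

```text
15.75 [0.6185 0.038  0.1536] [ 0.67 -1.32  0.16] -0.0007809765571284219
tool mm [-4.2  3.7 88.5] tilt [-0.034  0.027 -0.999]
```

servo_tool:
  commands:
    - [-1,1,10,0,0]
    - [-1,1,15,0,0]
    - [-1,1,15,0,0]
    - [0,0,15,0,0]
    - [0,0,8,0,0]
    - [0,0,4,0,0]
    - [0,0,0,0,0]
    - [0,0,0,0,0]

```text
time: 16.55
tool_pos: [0.6176, 0.0293, 0.0832]
orientation: [-0.019, 0.848, 0.53, -0.007]
contact_force: [-0.3, 0.1, 0.0]
gripper_width: 0.001
```

```bash
python3 - <<'E'
from h import *
go(.617,.035,.065)
im,d=viewer.grab_frame("side");cv2.imwrite("pics/s4.png",cv2.resize(im[150:270,170:290],None,fx=5,fy=5))
E
```

```text
16.55 [0.6176 0.0293 0.0832] [-0.35  0.06  0.  ] 0.001484932230234075
tool mm [ 4.7 -2.3 18.3] tilt [-0.032  0.024 -0.999]
```

View pics/s4.png

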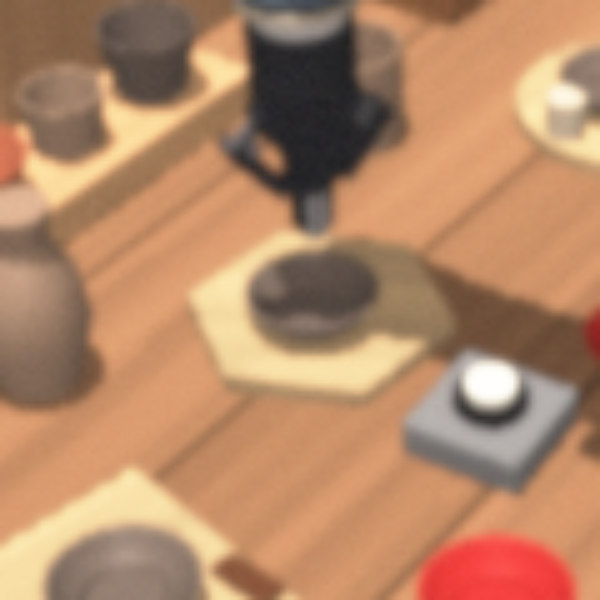

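servo_tool:
  commands:
    - [2,-1,6,0,0]
    - [2,-1,6,0,0]
    - [1,0,3,0,0]
    - [0,0,0,0,0]
    - [0,0,0,0,0]

```text
time: 17.1
tool_pos: [0.6184, 0.0362, 0.0683]
orientation: [-0.018, 0.848, 0.53, -0.006]
contact_force: [-0.2, -0.7, -0.3]
gripper_width: 0.002
```

```bash
python3 - <<'E'
from h import *
go(.617,.035,.065)
E
```

```text
17.1 [0.6184 0.0362 0.0683] [-0.16 -0.65 -0.29] 0.0015991299045430563
tool mm [-1.7 -0.6  3.3] tilt [-0.029  0.025 -0.999]
```

servo_tool:
  commands:
    - [-1,0,2,0,0]
    - [0,0,0,0,0]
    - [0,0,0,0,0]
    - [0,0,0,0,0]
    - [0,0,0,0,0]
    - [0,0,0,0,0]
    - [0,0,0,0,0]
    - [0,0,0,0,0]
    - [0,0,0,0,0]
    - [0,0,0,0,0]

```text
time: 18.1
tool_pos: [0.6182, 0.035, 0.0667]
orientation: [-0.018, 0.848, 0.53, -0.005]
contact_force: [-0.9, 0.8, -0.2]
gripper_width: 0.003
```

servo_tool:
  commands:
    - [0,0,0,0,0]
    - [0,0,0,0,0]
    - [0,0,0,0,0]
    - [0,0,0,0,0]
    - [0,0,0,0,0]
    - [0,0,0,0,0]
    - [0,0,0,0,0]
    - [0,0,0,0,0]
    - [0,0,0,0,0]
    - [0,0,0,0,0]

```text
time: 19.1
tool_pos: [0.6181, 0.035, 0.0666]
orientation: [-0.018, 0.848, 0.53, -0.005]
contact_force: [0.5, -0.1, -0.1]
gripper_width: 0.0
```

servo_tool:
  commands:
    - [0,0,0,0,0]
    - [0,0,0,0,0]
    - [0,0,0,0,0]
    - [0,0,0,0,0]
    - [0,0,0,0,0]
    - [0,0,0,0,0]

```text
time: 19.7
tool_pos: [0.6181, 0.0351, 0.0666]
orientation: [-0.018, 0.848, 0.53, -0.005]
contact_force: [-0.4, 0.6, 0.3]
gripper_width: 0.002
```

servo_tool:
  commands:
    - [0,0,-10,0,0]
    - [0,0,-20,0,0]
    - [0,0,-25,0,0]
    - [0,0,-30,0,0]
    - [0,0,-30,0,0]
    - [0,0,-30,0,0]
    - [0,0,-20,0,0]
    - [0,0,-10,0,0]
    - [0,0,0,0,0]
    - [0,0,0,0,0]

```text
time: 20.7
tool_pos: [0.6225, 0.03, 0.2531]
orientation: [-0.018, 0.848, 0.53, -0.005]
contact_force: [0.1, 0.1, -0.3]
gripper_width: 0.001
```

servo_tool:
  commands:
    - [0,0,0,0,0]
    - [0,0,0,0,0]
    - [0,0,0,0,0]

```text
time: 21.0
tool_pos: [0.6211, 0.03, 0.2501]
orientation: [-0.019, 0.848, 0.53, -0.007]
contact_force: [-0.6, 0.1, -0.4]
gripper_width: -0.001
```

```bash
python3 - <<'E'
from h import *
go(.617,.035,.25)
im,d=viewer.grab_frame("side");cv2.imwrite("pics/s5.png",im)
E
```

```text
21.0 [0.6211 0.03   0.2501] [-0.61  0.06 -0.4 ] -0.000873028056984544
tool mm [ 2.7 -5.9  0.3] tilt [-0.032  0.024 -0.999]
```

View pics/s5.png

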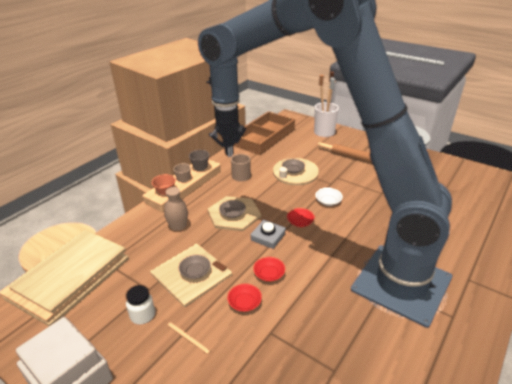

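The hand is raised at (228,140) and everything sits where it was, with the button cap up at (268,229). Handing in.

```bash
python3 -c "
from bench import env
print(env.close_job())"
```

```text
the job is handed in; nothing more can be done
None
```

I pressed the call button, pointed at the round-board dish and then the hexagon-board dish, and handed the job in at about 21 s of the 61 s allowed.

- **Button:** I pressed it with shut fingertips until it met its stop, after roughly 6 mm of travel at about 29 N. Once I lifted, the cap was back at its first measured height (mean 53 mm, against 53 mm before).
- **Round-board dish:** I held the fingertips about 29 mm above rim height for about 2.7 s, within 2 mm of the measured centre.
- **Hexagon-board dish:** I held the same height for about 2.6 s, also within 2 mm of the measured centre.
- **Finish:** The hand ended with the fingertips 25 cm above the table and wrist force near zero. In the last side picture everything stood where it had been.

**Disagreements:**
- The network did not find the button in the top picture, and its low-confidence side hit was wrong. I took the button's position from colour and depth instead.
- The network and depth positions for the dishes and boards differed by up to about 2 cm. I used the top-camera depth fit, whose rim radius came out right at 49–50 mm.
- The tool had drifted to about 2° of tilt by the end, which I did not correct.

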